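Empty the relay bin of a tip-out rack into a tray

TASK

Set the empty tray on the bench square and flush against the foot of the rack, centred under the tip-out bin that holds the block-shaped relays. Then ease that bin forward all the way to its stop so that all four relays slide out into the tray, and swing it back fully shut without letting it bang either way. Leave the tray standing there with the relays in it, and leave the other two bins, the other tray and everything else on the bench as they are.

Things in the scene. Friction and masses are not known exactly. Their poses are not given: they have to be found in the camera images.
- unit_a: fixed blue steel bin unit, one of three side by side at 112 mm pitch (order varies); carries bin_a. Origin on the bench, middle of the lower front edge of its foot; x points back into the rack, y along the rack, z up. Foot 155 deep, 110 wide, flat upright front face 40 high at x = 0; cheek plates up to z = 168 behind x = 5, with a cross bar that is the bin's forward stop
- bin_a_hinge (a point): middle of bin_a's hinge line, fixed in unit_a at x = 35, z = 145; same axes as unit_a; the hinge line runs along y
- bin_a (a joint): hinge of bin_a, rad: 0 shut, 1.92 at the forward stop; the top swings towards unit_a's -x (towards the robot). It holds the four relays. Nearly free hinge, no spring or catch, 0.13 kg: it falls shut by itself below about 0.35 rad and falls forward by itself above about 0.65 rad, and rests by its own weight at either end. At the stop the panel slopes 42 degrees down and parts slide off it
- bin_a_handle (a point): middle of bin_a's handle bar: round steel bar, 10 thick, 92 long, across the bin (its y axis, parallel to the hinge line), 135 mm from the hinge line, straight above it when shut (280 above the bench) and swinging with the bin. Two flat side arms carry it; it stands free, no other part of the bin within 50 mm of its middle. Leans v from upright at joint value v
- bin_a_rim (a point): middle of the top edge of bin_a's front panel; swings with the bin. Clear plastic bin, 86 wide, walls 3 to 4 thick; the panel runs 95 from hinge line to rim and leans 0.384 rad forward of upright when shut, 0.384 + v at joint value v; floor 70 deep behind the hinge, back 45 high. At the stop the rim hangs 36 in front of the foot's face and 81 above the bench
- tray: the empty grey tray to be used, loose, 0.22 kg, standing apart to the left of the rack: 140 (its x) by 106 (its y), walls 38 high and 4 thick, floor 4. Origin at the middle of its underside. At the middle of its -x side an upright grip plate 56 wide (y), 10 thick, 55 high from the underside is part of the wall, centred at x = -65; the +x side is the end that goes against the rack
- tray_grip (a point): top middle of the tray's grip plate, 55 above its underside
- relay_1: black block-shaped relay 19 x 15 x 15, 12 g, loose in bin_a; origin at the middle of its underside
- relay_2: black block-shaped relay 19 x 15 x 15, 12 g, loose in bin_a; origin at the middle of its underside
- relay_3: black block-shaped relay 19 x 15 x 15, 12 g, loose in bin_a; origin at the middle of its underside
- relay_4: black block-shaped relay 19 x 15 x 15, 12 g, loose in bin_a; origin at the middle of its underside
- unit_b: fixed bin unit like unit_a, carrying bin_b, which is shut and holds three hexagonal brass spacers 32 long; same origin and axes
- bin_b (a joint): hinge of bin_b, rad: 0 shut, 1.92 at the forward stop; the top swings towards unit_b's -x (towards the robot). Same kind of bin as bin_a; must stay shut
- bin_b_handle (a point): middle of bin_b's handle bar: round steel bar, 10 thick, 92 long, across the bin (its y axis, parallel to the hinge line), 135 mm from the hinge line, straight above it when shut (280 above the bench) and swinging with the bin. Two flat side arms carry it; it stands free, no other part of the bin within 50 mm of its middle. Leans v from upright at joint value v
- unit_c: fixed bin unit like unit_a, carrying bin_c, which is empty and already hangs forward at its stop; same origin and axes. Hanging forward, bin_c's rim reaches 36 and its handle bar 97 in front of the foot's face, and its back stands 200 above the bench
- bin_c (a joint): hinge of bin_c, rad: 0 shut, 1.92 at the forward stop; the top swings towards unit_c's -x (towards the robot). Same kind of bin as bin_a; must stay hanging at its stop
- bin_c_handle (a point): middle of bin_c's handle bar: round steel bar, 10 thick, 92 long, across the bin (its y axis, parallel to the hinge line), 135 mm from the hinge line, straight above it when shut (280 above the bench) and swinging with the bin. Two flat side arms carry it; it stands free, no other part of the bin within 50 mm of its middle. Leans v from upright at joint value v
- full_tray: second tray of the same shape with brass spacers lying in it, loose, 0.4 kg, standing flush under bin_b; origin as for tray. To be left alone
- solder_reel: solder reel, 58 across, 52 high, upright on the bench in front of unit_c; origin under its centre. To be left alone
- flux_bottle: white bottle, 44 across, 110 high, near the +x end of the tray; origin under its centre. To be left alone
- tip_jar: open metal cup 64 across, 60 high, to the right of the rack; origin under its centre. To be left alone
- screwdriver: screwdriver 170 long lying left of the tray. To be left alone
- board_holder: fixed grey holder with a circuit board, 90 x 150 over its screws and 50 high, at the front right of the rack; origin under its centre
Mind the look-alikes: they are no part of the job. What is shaped like the tray but pink or purple is not meant.

How it is judged:
By the outcome, as a careful person would: the job done as asked, in the order asked, and still so for the second after the job is handed in, with the robot touching nothing.
It also fails if it takes over 72 s, if anything falls off the work surface, if the arm or the gripper's body presses on something with over 40 N, if the wrist force passes 120 N, or if a joint passes its speed limit or range.

ROBOT

A 6-joint arm with a two-finger parallel gripper is mounted at the origin on the work surface. World frame = base frame: x ahead of the robot, y to its left, z up, the work surface at z = 0. Lengths are in m, angles in rad, forces in N, time in s.
With the tool pointing down it reaches from about 0.225 to 0.725 m from the base axis. Payload 3.1 kg.
Tool frame: the origin (TCP) lies on the centre line of the jaws, within the pads' length; the fingertips stand 8 mm ahead of it and the grasp point (between the pads) lies 11 mm behind it; z points along the fingers, y is the line along which they close (so a half turn about z gives the same grasp; the last joint's range is limited). The gripper opens to 85 mm and grips with 20 to 120 N. Pads are 22 mm wide; open, the fingers measure 114 mm over their backs; the gripper's body (76 mm by 85 mm) begins 54 mm behind the grasp point. The pads swing forward as they close: fully open they stand 13 mm farther back than shut.
Start: joints at [-1.342, 0.048, 0.099, 1.622, 0, 1.443], TCP at [0.183, -0.492, 0.239] pointing down, gripper open.
Joint ranges: [-2.91, 2.91], [-0.99, 1.94], [-1.21, 1.42], [-2.12, 2.29], [-1.49, 1.47], [-3.14, 3.14]. Speed limits (rad/s): [2.79, 2.79, 3.14, 3.14, 3.14, 3.14].

INTERFACE

Orientations are given as a unit quaternion [w, x, y, z].
In Python, from plant import robot gives the robot as it stands.
- The arm moves only by the tool move_arm, never from a script. Its argument "motion" is a list of rows, each an object of numbers: "x", "y", "z": the shift along the tool's x, y, z in m; "turn": the turn about the tool's z in degrees; "grip": the closure in counts, from 0 (fully open) to 255 (shut). A call has exactly 10 rows; each row shifts and turns the commanded pose from where the row before left it, along the tool's axes as they then stand; what a row does not reach is not made up. A row lasts 1/12 s, in which the tool goes at most 41.7 mm and 7.16 degrees, less where a joint would pass 70% of its speed; a pose out of reach is approached as far as the arm can. A call is refused whole if a number of a shift passes 0.0417 or a number of a turn 7.16, either way. A call with a gripper value outside its range is refused whole. The fingers move at their own pace and stop on an object; the grip force is fixed at half the most. Time passes only in rows, so rows that do not move let the fingers close, or fill a call up. It gives the time, the measured TCP pose, the force, the opening and the grip force at its end, in the units of the state.
- robot.sense(): the state, without advancing time (a new reading comes with each control period).
- robot.read_camera(name): name is "scene" or "top" or "wrist"; returns the picture (400x640x3 uint8, red, green, blue); there is no depth.
- robot.camera_model(name): a dict with "fx", "fy", "cx", "cy" (pixels), "extrinsics" (4x4, takes a point from world to camera coordinates). Camera axes: x right, y down, z forward; pixel columns grow to the right and rows downward; lengths in m; the calibration is good to about 2 mm. A picture is of the moment at which its call begins: read the wrist's pose just before it. camera_model takes no time and is no camera call; for the wrist camera it gives the pose at the moment of the call.
- robot.hand_in(): hands the job in; it is judged then, once.
The state is a dict: "clock": time; "joint_positions": joint angles; "dq": joint speeds; "joint_torque": joint torques, N m; "ee_pos": TCP position; "ee_rot": TCP orientation; "contact_force": force on the tool from outside, world axes, zero at the start; "ft_torque": the same for the moment, N m; "finger_gap": finger opening in m; "grasp_force": force on a finger pad.
Only numpy, scipy, OpenCV 4.12 (cv2) and the standard library are available. Lean on these libraries where they do the work, as an engineer would, in place of code of your own. Each camera call takes 0.05 s, during which the arm holds its last target. There are 200 camera calls.

## Working session

There is one attempt and no reset: what is moved stays moved. The work goes in short steps, Python scripts to look and compute and a tool call to move; the robot and the scene stay as the last step left them, time stands still between calls to the robot, and variables do not carry over. Pictures are saved under pics/ and viewed, at most 10 in all, crops included, and the job is handed in when it is done.

Besides the shell and the picture viewer there is one more tool, called after "Request:" as a command line: name --argument value ..., lists and objects as JSON in quotes. move_arm: Moves the arm, as the interface text tells. Its arguments: {"type":"object","properties":{"motion":{"type":"array"}},"required":["motion"]}

```bash
mkdir -p pics; ls; python3 - <<'E'
from plant import robot
import cv2,numpy as np
for n in ["scene","top"]:
    im=robot.read_camera(n); cv2.imwrite(f"pics/{n}0.png",cv2.cvtColor(im,cv2.COLOR_RGB2BGR))
    m=robot.camera_model(n); print(n,m["fx"],m["cx"],m["cy"],np.round(m["extrinsics"],3).tolist())
s=robot.sense();print(s)
E
```

```text
pics
scene 383.57610561156355 326.65713270710853 195.33510559786663 [[-0.551, 0.834, -0.013, 0.258], [0.721, 0.468, -0.511, -0.258], [-0.42, -0.291, -0.86, 1.541], [0.0, 0.0, 0.0, 1.0]]
top 406.03304985589386 320.0766171934677 201.15885195229941 [[-0.028, -1.0, -0.002, 0.016], [-0.983, 0.028, -0.179, 0.495], [0.179, -0.003, -0.984, 1.537], [0.0, 0.0, 0.0, 1.0]]
{'clock': 0.1, 'joint_positions': array([-1.34179254e+00,  4.86663527e-02,  9.77522603e-02,  1.62199465e+00,
        5.74294285e-06,  1.44300418e+00]), 'dq': array([-0.00153306,  0.00021227,  0.00362362, -0.000837  ,  0.00158202,
       -0.0001787 ]), 'joint_torque': array([ 3.25290050e-03, -3.39850938e+01,  3.20935786e+01,  1.58593396e-02,
       -1.26022392e-04,  9.69701631e-06]), 'ee_pos': array([ 0.18324063, -0.49141566,  0.23823844]), 'ee_rot': array([-1.05499901e-03,  9.84128693e-01,  1.77453091e-01, -5.05595619e-05]), 'contact_force': array([ 0.60486444, -0.347314  , -0.13217542]), 'ft_torque': array([ 0.00334413,  0.00204564, -0.05034103]), 'grasp_force': 0.0, 'finger_gap': 0.08561654253288893}
```

View pics/top0.png

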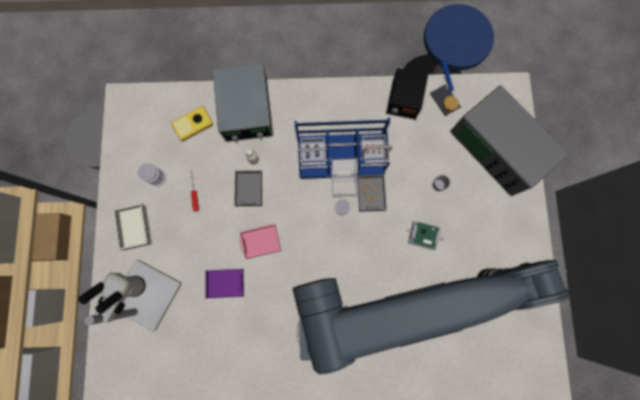

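View pics/scene0.png

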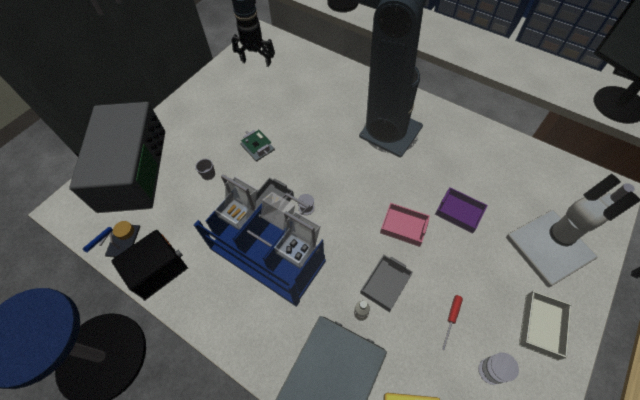

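Top view: the candidate trays are grey (248,188), grey holding brass under the right-hand unit (371,193), pink (261,241), purple (225,283) and cream (133,227). The empty grey one at (248,188) is the tray. The left bin (313,150) seems to hold the dark relays, the middle bin hangs forward, and the right bin holds brass. I'll confirm this in a crop.

```bash
cat > h.py <<'E'
from plant import robot
import cv2,numpy as np
def cam(n):
    m=robot.camera_model(n);K=np.array([[m["fx"],0,m["cx"]],[0,m["fy"],m["cy"]],[0,0,1.]])
    return K,np.array(m["extrinsics"])
def ray(n,uv,z,c=None):
    K,E=c or cam(n);R,t=E[:3,:3],E[:3,3]
    o=-R.T@t;d=R.T@np.linalg.inv(K)@np.array([uv[0],uv[1],1.]);return o+d*(z-o[2])/d[2]
def proj(n,p,c=None):
    K,E=c or cam(n);q=K@(E[:3,:3]@np.array(p)+E[:3,3]);return q[:2]/q[2]
E
python3 - <<'E'
from h import *
t=cv2.imread("pics/top0.png")
c=cv2.resize(t[110:220,225:400],None,fx=4.5,fy=4.5,interpolation=cv2.INTER_CUBIC)
cv2.imwrite("pics/c0.png",c)
for u in [(236,172),(262,172),(262,206),(236,206)]: print(ray("top",u,0.038))
for u in [(300,178),(388,177)]: print(ray("top",u,0.04))
print(ray("top",(251,158),.1))
E
```

```text
[0.6240534  0.33218646 0.038     ]
[0.62107839 0.22908278 0.038     ]
[0.4842838  0.22946024 0.038     ]
[0.4871972  0.33099537 0.038     ]
[0.59181532 0.07882321 0.04      ]
[ 0.58585624 -0.26867811  0.04      ]
[0.66137188 0.2622923  0.1       ]
```

View pics/c0.png

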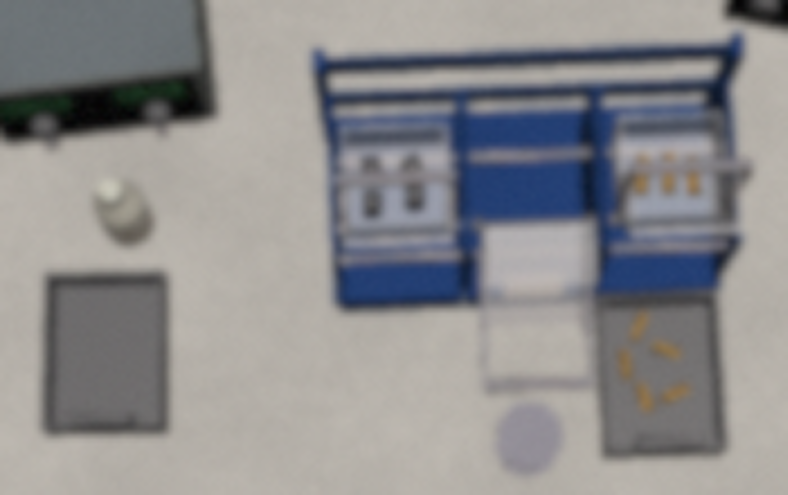

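Crop: the left bin (385,185) holds four dark blocks, so that is unit_a. The middle bin is bin_c, hanging forward. The right bin holds brass and has the full tray below it. The empty grey tray is at (106,352), with its grip plate on the near side. Next I move the arm over for a close look.

Request:
move_arm --motion '[{"x":0.0223,"y":-0.0259,"z":-0.0055},{"x":0.0223,"y":-0.0259,"z":-0.0055},{"x":0.0223,"y":-0.0259,"z":-0.0055},{"x":0.0223,"y":-0.0259,"z":-0.0055},{"x":0.0223,"y":-0.0259,"z":-0.0055},{"x":0.0223,"y":-0.0259,"z":-0.0055},{"x":0.0223,"y":-0.0259,"z":-0.0055},{"x":0.0223,"y":-0.0259,"z":-0.0055},{"x":0.0223,"y":-0.0259,"z":-0.0055},{"x":0.0223,"y":-0.0259,"z":-0.0055}]'

```text
invalid input
```

Request:
move_arm --motion '[{"x":0.0223,"y":-0.0259,"z":-0.0055},{"x":0.0223,"y":-0.0259,"z":-0.0055},{"x":0.0223,"y":-0.0259,"z":-0.0055},{"x":0.0223,"y":-0.0259,"z":-0.0055},{"x":0.0223,"y":-0.0259,"z":-0.0055},{"x":0.0223,"y":-0.0259,"z":-0.0055},{"x":0.0223,"y":-0.0259,"z":-0.0055},{"x":0.0223,"y":-0.0259,"z":-0.0055},{"x":0.0223,"y":-0.0259,"z":-0.0055},{"x":0.0223,"y":-0.0259,"z":-0.0055}]'

```text
invalid input
```

Request:
move_arm --motion '[{"turn":-6.96},{"turn":-6.96},{"turn":-6.96},{"turn":-6.96},{"turn":-6.96},{"turn":-6.96},{"turn":-6.96},{"turn":-6.96},{"turn":-6.96},{"turn":-6.96}]'

```text
invalid input
```

```bash
python3 - <<'E'
from h import *
s=robot.sense();print(s["ee_pos"],s["ee_rot"],s["joint_positions"])
K,E=cam("wrist");np.savez("w1.npz",K=K,E=E)
im=robot.read_camera("wrist");cv2.imwrite("pics/w1.png",cv2.cvtColor(im,cv2.COLOR_RGB2BGR));print(K,np.round(E,3))
E
```

```text
[ 0.18324063 -0.49141566  0.23823844] [-1.05499901e-03  9.84128693e-01  1.77453091e-01 -5.05595619e-05] [-1.34179254e+00  4.86663527e-02  9.77522603e-02  1.62199465e+00
  5.74294285e-06  1.44300418e+00]
[[329.03664374   0.         317.53791359]
 [  0.         329.03664374 199.62863474]
 [  0.           0.           1.        ]] [[ 0.349 -0.937 -0.003 -0.524]
 [-0.885 -0.33   0.329 -0.043]
 [-0.309 -0.112 -0.944  0.382]
 [ 0.     0.     0.     1.   ]]
```

View pics/w1.png

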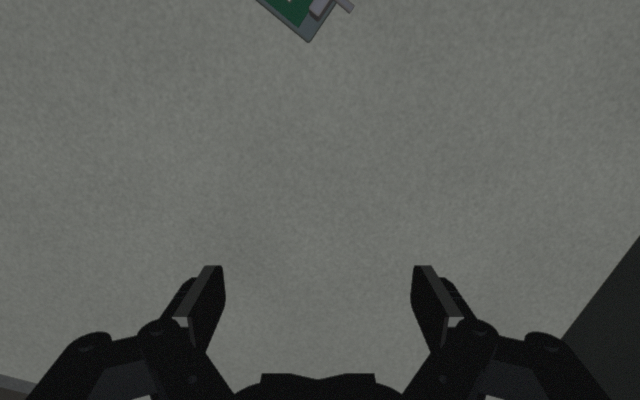

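The moves were refused because every row needs all five keys. The wrist camera looks along the tool's +x, so I'll take the picture before turning.

Request:
move_arm --motion '[{"x":0.0176,"y":-0.0276,"z":-0.0045,"turn":0,"grip":0},{"x":0.0176,"y":-0.0276,"z":-0.0045,"turn":0,"grip":0},{"x":0.0176,"y":-0.0276,"z":-0.0045,"turn":0,"grip":0},{"x":0.0176,"y":-0.0276,"z":-0.0045,"turn":0,"grip":0},{"x":0.0176,"y":-0.0276,"z":-0.0045,"turn":0,"grip":0},{"x":0.0176,"y":-0.0276,"z":-0.0045,"turn":0,"grip":0},{"x":0.0176,"y":-0.0276,"z":-0.0045,"turn":0,"grip":0},{"x":0.0176,"y":-0.0276,"z":-0.0045,"turn":0,"grip":0},{"x":0.0176,"y":-0.0276,"z":-0.0045,"turn":0,"grip":0},{"x":0.0176,"y":-0.0276,"z":-0.0045,"turn":0,"grip":0}]'

```text
clock: 0.98
ee_pos: [0.2517, -0.1703, 0.2843]
ee_rot: [-0.0, 0.984, 0.177, 0.0]
contact_force: [1.6, 0.2, 0.7]
finger_gap: 0.0851
grasp_force: 0.0
```

Request:
move_arm --motion '[{"x":0.0176,"y":-0.0276,"z":-0.0045,"turn":0,"grip":0},{"x":0.0176,"y":-0.0276,"z":-0.0045,"turn":0,"grip":0},{"x":0.0176,"y":-0.0276,"z":-0.0045,"turn":0,"grip":0},{"x":0.0176,"y":-0.0276,"z":-0.0045,"turn":0,"grip":0},{"x":0.0176,"y":-0.0276,"z":-0.0045,"turn":0,"grip":0},{"x":0.0176,"y":-0.0276,"z":-0.0045,"turn":0,"grip":0},{"x":0.0176,"y":-0.0276,"z":-0.0045,"turn":0,"grip":0},{"x":0.0176,"y":-0.0276,"z":-0.0045,"turn":0,"grip":0},{"x":0.0176,"y":-0.0276,"z":-0.0045,"turn":0,"grip":0},{"x":0.0176,"y":-0.0276,"z":-0.0045,"turn":0,"grip":0}]'

```text
clock: 1.82
ee_pos: [0.3201, 0.1501, 0.3294]
ee_rot: [0.0, 0.984, 0.178, 0.0]
contact_force: [0.8, -0.4, 0.2]
finger_gap: 0.0853
grasp_force: 0.0
```

```bash
python3 - <<'E'
from h import *
s=robot.sense();print(s["ee_pos"],s["ee_rot"],s["joint_positions"],s["clock"])
K,E=cam("wrist");np.savez("w2.npz",K=K,E=E)
im=robot.read_camera("wrist");im=cv2.cvtColor(im,cv2.COLOR_RGB2BGR);cv2.imwrite("w2.png",im)
cv2.imwrite("pics/w2.png",cv2.resize(im,(800,500),interpolation=cv2.INTER_CUBIC))
E
```

```text
[0.32013507 0.15009632 0.32937224] [9.67176155e-05 9.84055007e-01 1.77864320e-01 1.32179928e-04] [ 2.48250422e-01 -3.44156310e-01 -6.46447383e-02  1.85005760e+00
 -2.11310121e-04  3.03221157e+00] 1.8167
```

View pics/w2.png

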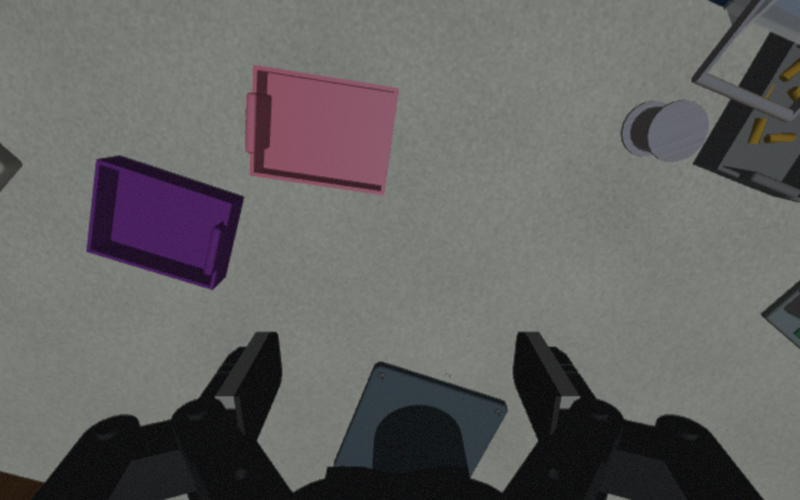

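The wrist view shows only the pink and purple trays. I need to be further forward.

Request:
move_arm --motion '[{"x":0.0147,"y":0.0065,"z":-0.005,"turn":0,"grip":0},{"x":0.0147,"y":0.0065,"z":-0.005,"turn":0,"grip":0},{"x":0.0147,"y":0.0065,"z":-0.005,"turn":0,"grip":0},{"x":0.0147,"y":0.0065,"z":-0.005,"turn":0,"grip":0},{"x":0.0147,"y":0.0065,"z":-0.005,"turn":0,"grip":0},{"x":0.0147,"y":0.0065,"z":-0.005,"turn":0,"grip":0},{"x":0.0147,"y":0.0065,"z":-0.005,"turn":0,"grip":0},{"x":0.0147,"y":0.0065,"z":-0.005,"turn":0,"grip":0},{"x":0.0147,"y":0.0065,"z":-0.005,"turn":0,"grip":0},{"x":0.0147,"y":0.0065,"z":-0.005,"turn":0,"grip":0}]'

```text
clock: 2.7
ee_pos: [0.4815, 0.1383, 0.3791]
ee_rot: [-0.0, 0.984, 0.177, -0.0]
contact_force: [0.3, 0.6, -0.3]
finger_gap: 0.086
grasp_force: 0.0
```

```bash
python3 - <<'E'
from h import *
s=robot.sense();print(s["ee_pos"],s["ee_rot"],s["joint_positions"],s["clock"])
K,E=cam("wrist");np.savez("w3.npz",K=K,E=E)
im=robot.read_camera("wrist");im=cv2.cvtColor(im,cv2.COLOR_RGB2BGR);cv2.imwrite("w3.png",im)
cv2.imwrite("pics/w3.png",cv2.resize(im,(800,500),interpolation=cv2.INTER_CUBIC))
E
```

```text
[0.4814937  0.13826256 0.37911088] [-4.22899836e-06  9.84143935e-01  1.77371158e-01 -4.33270253e-04] [ 1.45695979e-01  7.49909526e-02  4.13818313e-01  1.91049004e+00
 -1.98068674e-05  2.93065939e+00] 2.7
```

View pics/w3.png

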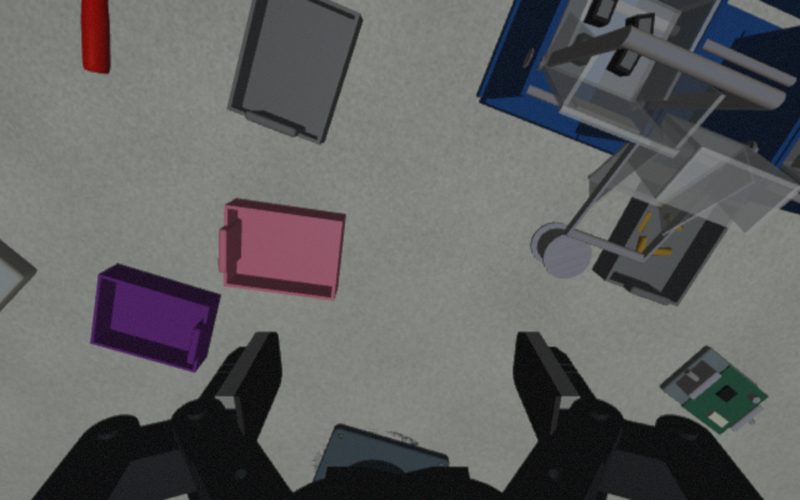

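The wrist view shows the empty grey tray, with rim corners (229,109), (323,142) and (361,15) and its grip plate at (273,123). unit_a's foot corner is at (480,97) and bin_a's handle runs from (630,38) to (780,97).

```bash
python3 - <<'E'
from h import *
d=np.load("w3.npz");c=(d["K"],d["E"])
f=lambda u,v,z:print((u,v),np.round(ray("wrist",(u/1.25,v/1.25),z,c),4))
print("rim");[f(u,v,.038) for u,v in [(229,109),(323,142),(361,15)]]
print("plate");[f(u,v,.055) for u,v in [(247,112),(299,132),(273,122)]]
print("foot");[f(u,v,.04) for u,v in [(480,97),(615,148)]]
print("handle");[f(u,v,.28) for u,v in [(631,38),(778,97)]]
im=cv2.imread("w3.png");
a=cv2.resize(im[0:130,170:310],None,fx=4,fy=4,interpolation=cv2.INTER_CUBIC)
b=cv2.resize(im[0:130,375:515],None,fx=4,fy=4,interpolation=cv2.INTER_CUBIC)
b2=cv2.resize(im[0:130,515:640],None,fx=4,fy=4,interpolation=cv2.INTER_CUBIC)
cv2.imwrite("pics/w3c.png",cv2.resize(np.hstack([im[0:130,170:310],im[0:130,375:640]]),(800,257),interpolation=cv2.INTER_CUBIC))
cv2.imwrite("pics/w3a.png",cv2.resize(im[0:130,375:640],(795,390),interpolation=cv2.INTER_CUBIC))
E
```

```text
rim
(229, 109) [0.4938 0.3397 0.038 ]
(323, 142) [0.4961 0.2328 0.038 ]
(361, 15) [0.6304 0.2334 0.038 ]
plate
(247, 112) [0.4999 0.315  0.055 ]
(299, 132) [0.4994 0.2578 0.055 ]
(273, 122) [0.4997 0.2866 0.055 ]
foot
(480, 97) [0.6008 0.0874 0.04  ]
(615, 148) [ 0.6045 -0.0768  0.04  ]
handle
(631, 38) [0.6335 0.0674 0.28  ]
(778, 97) [ 0.6361 -0.0208  0.28  ]
```

View pics/w3a.png

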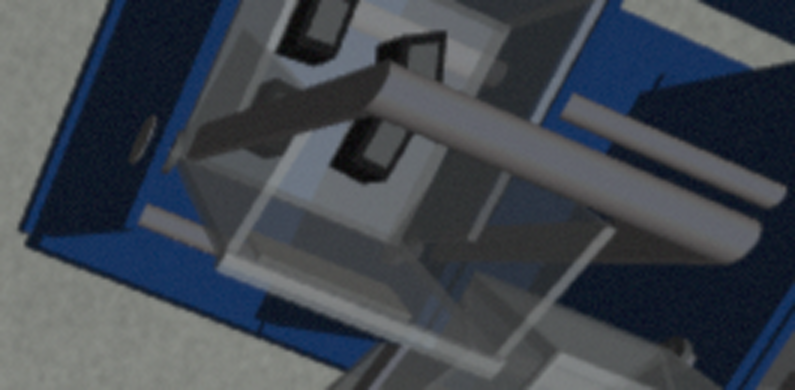

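```bash
python3 - <<'E'
from h import *
d=np.load("w3.npz");c=(d["K"],d["E"])
w=lambda u,v,z:print("w",np.round(ray("wrist",(375+u/3-.33,v/3-.33),z,c),4))
print("foot w");[w(u,v,.04) for u,v in [(25,243),(190,308),(355,372)]]
print("handle w top surf z.285");[w(u,v,.28) for u,v in [(380,86),(748,243),(735,248)]]
print("rimbin z=.233");[w(u,v,.233) for u,v in [(222,262),(497,368)]]
ct=cam("top")
t=lambda u,v,z:print("t",np.round(ray("top",(225+u/4.5,110+v/4.5),z,ct),4))
print("foot t");t(340,303,.04);t(460,299,.04)
print("handle a t");t(337,178,.28);t(458,178,.28)
print("handle c t");t(484,386,.099);t(590,382,.099)
print("tray t");[t(u,v,.038) for u,v in [(48,274),(167,274),(166,432),(45,434)]]
print("fulltray t");[t(u,v,.038) for u,v in [(600,297),(717,293),(723,452),(604,456)]]
im=cv2.imread("w3.png");s=im[0:130,180:300]
E
```

```text
foot w
w [0.5967 0.087  0.04  ]
w [0.5975 0.0042 0.04  ]
w [ 0.5987 -0.0818  0.04  ]
handle w top surf z.285
w [0.6337 0.0701 0.28  ]
w [ 0.6349 -0.023   0.28  ]
w [ 0.633 -0.021  0.28 ]
rimbin z=.233
w [0.5964 0.0682 0.233 ]
w [ 0.5982 -0.0167  0.233 ]
foot t
t [0.5945 0.0766 0.04  ]
t [ 0.595  -0.0288  0.04  ]
handle a t
t [0.6324 0.0663 0.28  ]
t [ 0.6298 -0.0247  0.28  ]
handle c t
t [ 0.5051 -0.0452  0.099 ]
t [ 0.506  -0.1341  0.099 ]
tray t
t [0.6286 0.3335 0.038 ]
t [0.6256 0.2286 0.038 ]
t [0.4843 0.2299 0.038 ]
t [0.4855 0.3349 0.038 ]
fulltray t
t [ 0.5938 -0.152   0.038 ]
t [ 0.5944 -0.255   0.038 ]
t [ 0.4529 -0.2521  0.038 ]
t [ 0.4523 -0.149   0.038 ]
```

Request:
move_arm --motion '[{"x":0,"y":0,"z":0,"turn":-7,"grip":0},{"x":0,"y":0,"z":0,"turn":-7,"grip":0},{"x":0,"y":0,"z":0,"turn":-7,"grip":0},{"x":0,"y":0,"z":0,"turn":-7,"grip":0},{"x":0,"y":0,"z":0,"turn":-7,"grip":0},{"x":0,"y":0,"z":0,"turn":-7,"grip":0},{"x":0,"y":0,"z":0,"turn":-7,"grip":0},{"x":0,"y":0,"z":0,"turn":-7,"grip":0},{"x":0,"y":0,"z":0,"turn":-7,"grip":0},{"x":0,"y":0,"z":0,"turn":-7,"grip":0}]'

```text
clock: 3.58
ee_pos: [0.4803, 0.1384, 0.379]
ee_rot: [-0.0, 0.702, 0.712, -0.0]
contact_force: [-0.6, -0.7, 0.8]
finger_gap: 0.0853
grasp_force: 0.0
```

Request:
move_arm --motion '[{"x":0.0146,"y":0.0019,"z":0.023,"turn":0,"grip":0},{"x":0.0146,"y":0.0019,"z":0.023,"turn":0,"grip":0},{"x":0.0146,"y":0.0019,"z":0.023,"turn":0,"grip":0},{"x":0.0146,"y":0.0019,"z":0.023,"turn":0,"grip":0},{"x":0.0146,"y":0.0019,"z":0.023,"turn":0,"grip":0},{"x":0.0146,"y":0.0019,"z":0.023,"turn":0,"grip":0},{"x":0.0146,"y":0.0019,"z":0.023,"turn":0,"grip":0},{"x":0.0146,"y":0.0019,"z":0.023,"turn":0,"grip":0},{"x":0.0146,"y":0.0019,"z":0.023,"turn":0,"grip":0},{"x":0.0146,"y":0.0019,"z":0.023,"turn":0,"grip":0}]'

```text
clock: 4.42
ee_pos: [0.498, 0.2851, 0.1478]
ee_rot: [-0.0, 0.704, 0.71, -0.0]
contact_force: [-0.2, -0.5, -0.4]
finger_gap: 0.0855
grasp_force: 0.0
```

```bash
python3 - <<'E'
from h import *
s=robot.sense();print(s["ee_pos"],s["ee_rot"],s["joint_positions"],s["clock"])
K,E=cam("wrist");np.savez("w4.npz",K=K,E=E)
im=robot.read_camera("wrist");im=cv2.cvtColor(im,cv2.COLOR_RGB2BGR);cv2.imwrite("w4.png",im)
cv2.imwrite("pics/w4.png",cv2.resize(im,(800,500),interpolation=cv2.INTER_CUBIC))
E
```

```text
[0.49796409 0.28505143 0.14781933] [-1.78928599e-04  7.04356741e-01  7.09846016e-01 -4.28701934e-04] [4.03037747e-01 1.74100464e-01 5.44477387e-02 1.45207265e+00
 8.50182628e-06 1.96607104e+00] 4.4167
```

View pics/w4.png

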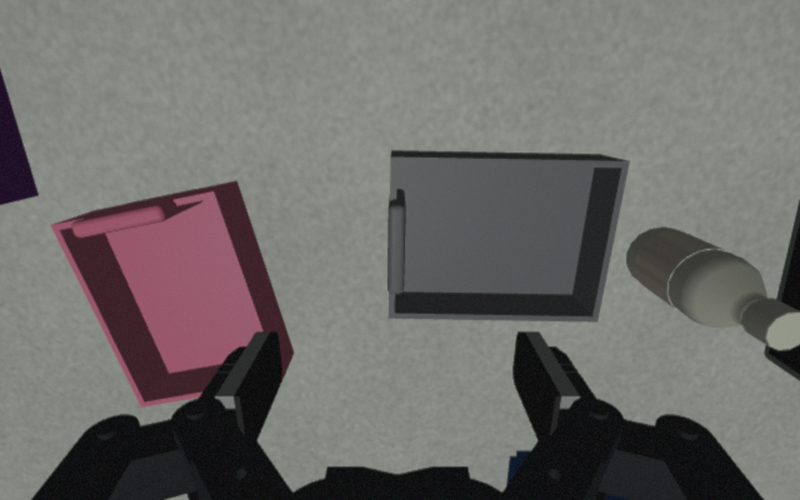

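The tray is seen close up, with rim corners at about (391,158), (628,162), (598,320) and (389,319). The plate's top runs from (397,198) to (397,293).

```bash
python3 - <<'E'
from h import *
d=np.load("w4.npz");c=(d["K"],d["E"])
f=lambda u,v,z:print((u,v),np.round(ray("wrist",(u/1.25,v/1.25),z,c),4))
for p in [(391,158),(628,162),(598,320),(389,319)]: f(*p,.038)
for p in [(390,200),(405,200),(390,293),(405,293)]: f(*p,.055)
E
```

```text
(391, 158) [0.4938 0.3414 0.038 ]
(628, 162) [0.6327 0.3402 0.038 ]
(598, 320) [0.6326 0.2359 0.038 ]
(389, 319) [0.4928 0.2355 0.038 ]
(390, 200) [0.4936 0.3201 0.055 ]
(405, 200) [0.502  0.3202 0.055 ]
(390, 293) [0.4937 0.2626 0.055 ]
(405, 293) [0.5028 0.2627 0.055 ]
```

Request:
move_arm --motion '[{"x":0.0004,"y":0,"z":0.0136,"turn":0,"grip":0},{"x":0.0004,"y":0,"z":0.0136,"turn":0,"grip":0},{"x":0.0004,"y":0,"z":0.0136,"turn":0,"grip":0},{"x":0.0004,"y":0,"z":0.0136,"turn":0,"grip":0},{"x":0.0004,"y":0,"z":0.0136,"turn":0,"grip":0},{"x":0.0004,"y":0,"z":0.0136,"turn":0,"grip":0},{"x":0.0004,"y":0,"z":0.0136,"turn":0,"grip":0},{"x":0.0004,"y":0,"z":0.0136,"turn":0,"grip":0},{"x":0.0004,"y":0,"z":0.0136,"turn":0,"grip":0},{"x":0,"y":0,"z":0,"turn":0,"grip":0}]'

```text
clock: 5.3
ee_pos: [0.4958, 0.2868, 0.0237]
ee_rot: [-0.001, 0.704, 0.71, -0.003]
contact_force: [-0.5, -0.2, -0.4]
finger_gap: 0.0852
grasp_force: 0.0
```

Request:
move_arm --motion '[{"x":0,"y":0,"z":0,"turn":0,"grip":130},{"x":0,"y":0,"z":0,"turn":0,"grip":170},{"x":0,"y":0,"z":0,"turn":0,"grip":200},{"x":0,"y":0,"z":0,"turn":0,"grip":255},{"x":0,"y":0,"z":0,"turn":0,"grip":255},{"x":0,"y":0,"z":0,"turn":0,"grip":255},{"x":0,"y":0,"z":0,"turn":0,"grip":255},{"x":0,"y":0,"z":0,"turn":0,"grip":255},{"x":0,"y":0,"z":0,"turn":0,"grip":255},{"x":0,"y":0,"z":0,"turn":0,"grip":255}]'

```text
clock: 6.13
ee_pos: [0.4991, 0.2887, 0.0277]
ee_rot: [0.0, 0.704, 0.71, 0.001]
contact_force: [-1.2, 0.5, 5.1]
finger_gap: 0.0096
grasp_force: 59.3
```

Request:
move_arm --motion '[{"x":0,"y":0,"z":-0.006,"turn":0,"grip":255},{"x":0,"y":0,"z":-0.006,"turn":0,"grip":255},{"x":0,"y":-0.007,"z":-0.006,"turn":0,"grip":255},{"x":0,"y":-0.0075,"z":-0.006,"turn":0,"grip":255},{"x":0,"y":-0.0075,"z":-0.006,"turn":0,"grip":255},{"x":0,"y":-0.0075,"z":-0.006,"turn":0,"grip":255},{"x":0,"y":-0.0075,"z":-0.006,"turn":0,"grip":255},{"x":0,"y":-0.0075,"z":-0.006,"turn":0,"grip":255},{"x":0,"y":-0.0075,"z":-0.006,"turn":0,"grip":255},{"x":0,"y":-0.0075,"z":-0.006,"turn":0,"grip":255}]'

```text
clock: 6.97
ee_pos: [0.4383, 0.288, 0.0876]
ee_rot: [0.0, 0.704, 0.71, 0.0]
contact_force: [-0.0, 0.1, -2.9]
finger_gap: 0.0091
grasp_force: 58.6
```

Request:
move_arm --motion '[{"x":-0.015,"y":0,"z":0,"turn":0,"grip":255},{"x":-0.03,"y":0,"z":0,"turn":0,"grip":255},{"x":-0.03,"y":0,"z":0,"turn":0,"grip":255},{"x":-0.03,"y":0,"z":0,"turn":0,"grip":255},{"x":-0.03,"y":0,"z":0,"turn":0,"grip":255},{"x":-0.03,"y":0,"z":0,"turn":0,"grip":255},{"x":-0.03,"y":0,"z":0,"turn":0,"grip":255},{"x":-0.03,"y":0,"z":0,"turn":0,"grip":255},{"x":-0.025,"y":0,"z":0,"turn":0,"grip":255},{"x":-0.015,"y":0,"z":0,"turn":0,"grip":255}]'

```text
clock: 7.8
ee_pos: [0.4409, 0.0206, 0.0874]
ee_rot: [0.001, 0.705, 0.709, -0.0]
contact_force: [-0.5, 0.4, -2.1]
finger_gap: 0.0092
grasp_force: 58.5
```

```bash
python3 - <<'E'
from h import *
s=robot.sense();print(s["ee_pos"],s["ee_rot"],s["clock"],s["finger_gap"])
K,E=cam("wrist");np.savez("w5.npz",K=K,E=E)
im=robot.read_camera("wrist");im=cv2.cvtColor(im,cv2.COLOR_RGB2BGR);cv2.imwrite("w5.png",im)
cv2.imwrite("pics/w5.png",cv2.resize(im,(800,500),interpolation=cv2.INTER_CUBIC))
E
```

```text
[0.44085943 0.02060781 0.08744039] [ 8.21434057e-04  7.05183324e-01  7.09024478e-01 -3.07300759e-04] 7.8 0.009248591790519772
```

View pics/w5.png

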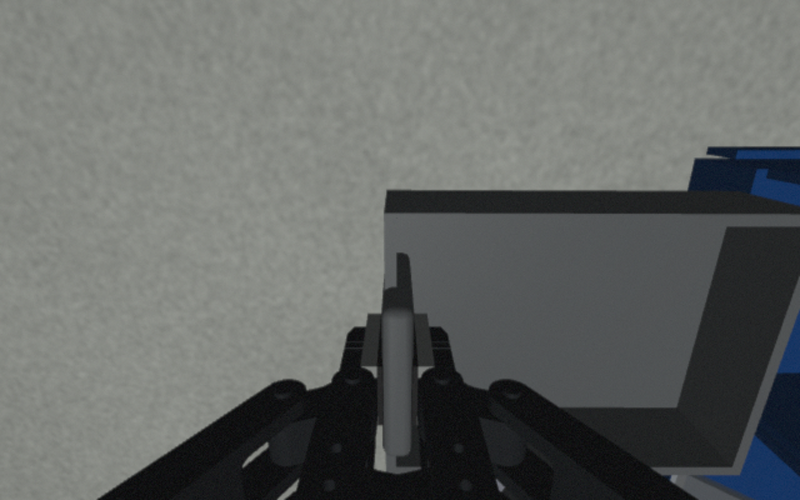

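Tray in hand over the target. Its +y rim edge is at row 213, and the foot's left front corner is near (697,158).

```bash
python3 - <<'E'
from h import *
d=np.load("w5.npz");c=(d["K"],d["E"])
f=lambda u,v,z:print((u,v,z),np.round(ray("wrist",(u/1.25,v/1.25),z,c),4))
for p in [(385,213),(740,217)]: f(*p,.0975)
f(388,191,.06)
for z in (0,.04): f(697,158,z);f(708,148,z);f(690,190,z)
for p in [(398,310),(398,455)]: f(*p,.115)
# segment blue, find its boundary per row
im=cv2.imread("w5.png").astype(int);b=(im[:,:,0]-im[:,:,2]>25)
for r in range(112,160,3):
    x=np.where(b[r,500:])[0]; print(r,(x.min()+500,x.max()+500,len(x)) if len(x) else None)
E
```

```text
(385, 213, 0.0975) [0.4369 0.074  0.0975]
(740, 217, 0.0975) [0.5479 0.0733 0.0975]
(388, 191, 0.06) [0.437  0.0735 0.06  ]
(697, 158, 0) [0.5999 0.0803 0.    ]
(708, 148, 0) [0.6045 0.0855 0.    ]
(690, 190, 0) [0.6003 0.0631 0.    ]
(697, 158, 0.04) [0.5712 0.0848 0.04  ]
(708, 148, 0.04) [0.575  0.0891 0.04  ]
(690, 190, 0.04) [0.5716 0.0707 0.04  ]
(398, 310, 0.115) [0.441  0.0494 0.115 ]
(398, 455, 0.115) [ 0.4413 -0.0048  0.115 ]
112 None
115 None
118 None
121 (np.int64(567), np.int64(639), 73)
124 (np.int64(580), np.int64(639), 59)
127 (np.int64(584), np.int64(639), 54)
130 (np.int64(556), np.int64(639), 45)
133 (np.int64(556), np.int64(636), 53)
136 (np.int64(555), np.int64(638), 72)
139 (np.int64(555), np.int64(639), 82)
142 (np.int64(553), np.int64(639), 80)
145 (np.int64(553), np.int64(639), 81)
148 (np.int64(553), np.int64(639), 86)
151 (np.int64(552), np.int64(639), 83)
154 (np.int64(598), np.int64(639), 42)
157 (np.int64(609), np.int64(639), 31)
```

Request:
move_arm --motion '[{"x":0.002,"y":0,"z":0.003,"turn":0,"grip":255},{"x":0.0018,"y":0,"z":0.007,"turn":0,"grip":255},{"x":0,"y":0,"z":0.01,"turn":0,"grip":255},{"x":0,"y":0,"z":0.01,"turn":0,"grip":255},{"x":0,"y":0,"z":0.01,"turn":0,"grip":255},{"x":0,"y":0,"z":0.008,"turn":0,"grip":255},{"x":0,"y":0,"z":0.006,"turn":0,"grip":255},{"x":0,"y":0,"z":0.005,"turn":0,"grip":255},{"x":0,"y":0,"z":0,"turn":0,"grip":255},{"x":0,"y":0,"z":0,"turn":0,"grip":255}]'

```text
clock: 8.68
ee_pos: [0.4415, 0.0268, 0.0279]
ee_rot: [0.0, 0.704, 0.71, 0.0]
contact_force: [-0.4, -0.3, -2.7]
finger_gap: 0.0092
grasp_force: 58.6
```

Request:
move_arm --motion '[{"x":0,"y":0.002,"z":0,"turn":0,"grip":255},{"x":0,"y":0.003,"z":0,"turn":0,"grip":255},{"x":0,"y":0.003,"z":0,"turn":0,"grip":255},{"x":0,"y":0.003,"z":0,"turn":0,"grip":255},{"x":0,"y":0.002,"z":0,"turn":0,"grip":255},{"x":0,"y":0.002,"z":0,"turn":0,"grip":255},{"x":0,"y":0.001,"z":0,"turn":0,"grip":255},{"x":0,"y":0.001,"z":0,"turn":0,"grip":255},{"x":0,"y":0,"z":0,"turn":0,"grip":255},{"x":0,"y":0,"z":0,"turn":0,"grip":255}]'

```text
clock: 9.52
ee_pos: [0.4582, 0.0269, 0.0279]
ee_rot: [-0.0, 0.704, 0.71, -0.0]
contact_force: [-0.2, -0.3, -2.7]
finger_gap: 0.0095
grasp_force: 58.7
```

Request:
move_arm --motion '[{"x":-0.001,"y":0,"z":0.0005,"turn":0,"grip":255},{"x":-0.001,"y":0,"z":0.0005,"turn":0,"grip":255},{"x":0,"y":0.001,"z":0,"turn":0,"grip":255},{"x":0,"y":0.001,"z":0,"turn":0,"grip":255},{"x":0,"y":0.001,"z":0,"turn":0,"grip":255},{"x":0,"y":0.001,"z":0,"turn":0,"grip":255},{"x":0,"y":0,"z":0,"turn":0,"grip":255},{"x":0,"y":0,"z":0,"turn":0,"grip":255},{"x":0,"y":0,"z":0,"turn":0,"grip":255},{"x":0,"y":0,"z":0,"turn":0,"grip":255}]'

```text
clock: 10.35
ee_pos: [0.4623, 0.0247, 0.0277]
ee_rot: [0.0, 0.704, 0.71, -0.0]
contact_force: [-3.3, 0.3, 5.7]
finger_gap: 0.0094
grasp_force: 59.9
```

```bash
python3 -c "
from h import *
s=robot.sense();print(s['ee_pos'],s['contact_force'],s['ft_torque'])"
```

```text
[0.46227195 0.02469473 0.02768084] [-3.29189174  0.34097212  5.67091275] [0.08550851 0.74849242 0.03069975]
```

Request:
move_arm --motion '[{"x":0,"y":0,"z":-0.0004,"turn":0,"grip":255},{"x":0,"y":0.0005,"z":0,"turn":0,"grip":255},{"x":0,"y":0.0005,"z":0,"turn":0,"grip":255},{"x":0,"y":0.0005,"z":0,"turn":0,"grip":255},{"x":0,"y":0.0005,"z":0,"turn":0,"grip":255},{"x":0,"y":0,"z":0,"turn":0,"grip":255},{"x":0,"y":0,"z":0,"turn":0,"grip":255},{"x":0,"y":0,"z":0,"turn":0,"grip":255},{"x":0,"y":0,"z":0,"turn":0,"grip":255},{"x":0,"y":0,"z":0,"turn":0,"grip":255}]'

```text
clock: 11.18
ee_pos: [0.463, 0.0248, 0.0277]
ee_rot: [-0.001, 0.704, 0.71, -0.001]
contact_force: [-7.0, -0.9, 8.2]
finger_gap: 0.0091
grasp_force: 60.3
```

Request:
move_arm --motion '[{"x":0,"y":0,"z":-0.0004,"turn":0,"grip":190},{"x":0,"y":0,"z":0,"turn":0,"grip":190},{"x":0,"y":0,"z":0,"turn":0,"grip":190},{"x":0,"y":0,"z":0,"turn":0,"grip":190},{"x":0,"y":0,"z":0,"turn":0,"grip":190},{"x":0,"y":0,"z":0,"turn":0,"grip":190},{"x":0,"y":0,"z":0,"turn":0,"grip":190},{"x":0,"y":0,"z":0,"turn":0,"grip":190},{"x":0,"y":0,"z":0,"turn":0,"grip":190},{"x":0,"y":0,"z":0,"turn":0,"grip":190}]'

```text
clock: 12.02
ee_pos: [0.4643, 0.025, 0.0277]
ee_rot: [0.0, 0.704, 0.71, 0.0]
contact_force: [-0.3, -0.4, 0.6]
finger_gap: 0.0219
grasp_force: 0.0
```

```bash
python3 - <<'E'
from h import *
s=robot.sense();print(s["ee_pos"],s["clock"],s["finger_gap"],s["contact_force"])
K,E=cam("wrist");np.savez("w6.npz",K=K,E=E)
im=robot.read_camera("wrist");im=cv2.cvtColor(im,cv2.COLOR_RGB2BGR);cv2.imwrite("w6.png",im)
im2=cv2.cvtColor(robot.read_camera("top"),cv2.COLOR_RGB2BGR);cv2.imwrite("t6.png",im2)
E
```

```text
[0.46426396 0.02496081 0.02772177] 12.0167 0.02192831202989543 [-0.28478602 -0.38230092  0.59840266]
```

Request:
move_arm --motion '[{"x":0,"y":0.001,"z":0,"turn":0,"grip":190},{"x":0,"y":0.001,"z":0,"turn":0,"grip":190},{"x":0,"y":0.001,"z":0,"turn":0,"grip":190},{"x":0,"y":0.001,"z":0,"turn":0,"grip":190},{"x":0,"y":0.0005,"z":0,"turn":0,"grip":190},{"x":0,"y":0.0005,"z":0,"turn":0,"grip":190},{"x":0,"y":0.0005,"z":0,"turn":0,"grip":190},{"x":0,"y":0.0005,"z":0,"turn":0,"grip":190},{"x":0,"y":0,"z":0,"turn":0,"grip":190},{"x":0,"y":0,"z":0,"turn":0,"grip":190}]'

```text
clock: 12.95
ee_pos: [0.4689, 0.025, 0.0275]
ee_rot: [-0.001, 0.704, 0.71, -0.001]
contact_force: [-5.5, -1.1, 2.7]
finger_gap: 0.0217
grasp_force: 2.7
```

Request:
move_arm --motion '[{"x":0,"y":0.0005,"z":0,"turn":0,"grip":190},{"x":0,"y":0.0005,"z":0,"turn":0,"grip":190},{"x":0,"y":0,"z":0,"turn":0,"grip":190},{"x":0,"y":0,"z":0,"turn":0,"grip":190},{"x":0,"y":0,"z":0,"turn":0,"grip":190},{"x":0,"y":0,"z":0,"turn":0,"grip":190},{"x":0,"y":0,"z":0,"turn":0,"grip":190},{"x":0,"y":0,"z":0,"turn":0,"grip":190},{"x":0,"y":0,"z":0,"turn":0,"grip":190},{"x":0,"y":0,"z":0,"turn":0,"grip":190}]'

```text
clock: 13.78
ee_pos: [0.4689, 0.025, 0.0274]
ee_rot: [-0.002, 0.704, 0.71, -0.002]
contact_force: [-7.5, -0.0, 5.2]
finger_gap: 0.022
grasp_force: 3.9
```

The tray is flush: the push held at 7.5 N without moving it. Next is the handle.

Request:
move_arm --motion '[{"x":0,"y":-0.005,"z":0,"turn":0,"grip":150},{"x":0,"y":-0.002,"z":0,"turn":0,"grip":150},{"x":0,"y":0,"z":-0.01,"turn":0,"grip":150},{"x":0,"y":0,"z":-0.03,"turn":0,"grip":150},{"x":0,"y":0,"z":-0.035,"turn":0,"grip":150},{"x":0,"y":0,"z":-0.035,"turn":0,"grip":130},{"x":0,"y":0,"z":-0.035,"turn":0,"grip":130},{"x":0,"y":0,"z":-0.035,"turn":0,"grip":130},{"x":0,"y":0,"z":-0.035,"turn":0,"grip":130},{"x":0,"y":0,"z":-0.035,"turn":0,"grip":130}]'

```text
clock: 14.62
ee_pos: [0.4646, 0.025, 0.2807]
ee_rot: [0.001, 0.704, 0.71, 0.001]
contact_force: [0.9, -0.1, -0.2]
finger_gap: 0.0417
grasp_force: 0.0
```

Request:
move_arm --motion '[{"x":0,"y":0,"z":-0.03,"turn":0,"grip":130},{"x":0,"y":0,"z":-0.024,"turn":0,"grip":130},{"x":0,"y":0.015,"z":0,"turn":0,"grip":130},{"x":0,"y":0.028,"z":0,"turn":0,"grip":130},{"x":0,"y":0.03,"z":0,"turn":0,"grip":130},{"x":0,"y":0.03,"z":0,"turn":0,"grip":130},{"x":0,"y":0.03,"z":0,"turn":0,"grip":130},{"x":0,"y":0.02,"z":0,"turn":0,"grip":130},{"x":0,"y":0.017,"z":0,"turn":0,"grip":130},{"x":0,"y":0,"z":0,"turn":0,"grip":130}]'

```text
clock: 15.45
ee_pos: [0.6373, 0.0261, 0.3294]
ee_rot: [-0.0, 0.704, 0.71, 0.0]
contact_force: [-0.3, -0.2, -1.7]
finger_gap: 0.0416
grasp_force: 0.0
```

```bash
python3 - <<'E'
from h import *
s=robot.sense();print(s["ee_pos"],s["clock"],s["finger_gap"],s["contact_force"])
K,E=cam("wrist");np.savez("w7.npz",K=K,E=E)
im=cv2.cvtColor(robot.read_camera("wrist"),cv2.COLOR_RGB2BGR);cv2.imwrite("w7.png",im)
im2=cv2.cvtColor(robot.read_camera("top"),cv2.COLOR_RGB2BGR);im3=cv2.cvtColor(robot.read_camera("scene"),cv2.COLOR_RGB2BGR)
cv2.imwrite("pics/m7.png",np.hstack([cv2.resize(im[:,150:490],(400,470)),cv2.resize(im3[150:330,190:340],(400,470),interpolation=cv2.INTER_CUBIC)]))
E
```

```text
[0.63726868 0.0260892  0.32938873] 15.45 0.04163224920726611 [-0.32920563 -0.18562695 -1.65647919]
```

Request:
move_arm --motion '[{"x":0,"y":-0.0035,"z":0.004,"turn":0,"grip":130},{"x":0,"y":0,"z":0.008,"turn":0,"grip":130},{"x":0,"y":0,"z":0.008,"turn":0,"grip":130},{"x":0,"y":0,"z":0.008,"turn":0,"grip":130},{"x":0,"y":0,"z":0.008,"turn":0,"grip":130},{"x":0,"y":0,"z":0.008,"turn":0,"grip":130},{"x":0,"y":0,"z":0.008,"turn":0,"grip":130},{"x":0,"y":0,"z":0.006,"turn":0,"grip":130},{"x":0,"y":0,"z":0.002,"turn":0,"grip":130},{"x":0,"y":0,"z":0,"turn":0,"grip":130}]'

```text
clock: 16.43
ee_pos: [0.6302, 0.0263, 0.2711]
ee_rot: [-0.0, 0.704, 0.71, -0.0]
contact_force: [0.3, -0.2, 0.4]
finger_gap: 0.0416
grasp_force: 0.0
```

Request:
move_arm --motion '[{"x":0,"y":0,"z":0,"turn":0,"grip":170},{"x":0,"y":0,"z":0,"turn":0,"grip":190},{"x":0,"y":0,"z":0,"turn":0,"grip":200},{"x":0,"y":0,"z":0,"turn":0,"grip":208},{"x":0,"y":0,"z":0,"turn":0,"grip":214},{"x":0,"y":0,"z":0,"turn":0,"grip":220},{"x":0,"y":0,"z":0,"turn":0,"grip":225},{"x":0,"y":0,"z":0,"turn":0,"grip":230},{"x":0,"y":0,"z":0,"turn":0,"grip":240},{"x":0,"y":0,"z":0,"turn":0,"grip":240}]'

```text
clock: 17.27
ee_pos: [0.6309, 0.0263, 0.272]
ee_rot: [0.0, 0.704, 0.71, 0.0]
contact_force: [0.6, -0.8, 1.5]
finger_gap: 0.0077
grasp_force: 58.5
```

```bash
python3 - <<'E'
from h import *
s=robot.sense();print(s["ee_pos"],s["clock"],s["finger_gap"],s["contact_force"],s["joint_positions"])
v=np.linspace(0,1,41);v=1.90*(v**3*(10-15*v+6*v*v)*.4+.6*v**2*(3-2*v))
y=-.135*np.diff(np.sin(v));z=-.135*np.diff(np.cos(v))
for i in range(40):print(i,round(v[i+1],2),f"{y[i]:.4f} {z[i]:.4f}")
E
```

```text
[0.63086344 0.02625556 0.27203056] 17.2667 0.007730496636792649 [ 0.55238977 -0.75788984  1.47674514] [-6.45738691e-02  3.52656010e-01  5.16576083e-01  1.73404859e+00
  3.19668711e-05  1.49835993e+00]
0 0.0 -0.0003 0.0000
1 0.01 -0.0009 0.0000
2 0.02 -0.0016 0.0000
3 0.04 -0.0023 0.0001
4 0.06 -0.0031 0.0002
5 0.09 -0.0038 0.0003
6 0.12 -0.0045 0.0005
7 0.16 -0.0052 0.0008
8 0.21 -0.0059 0.0011
9 0.26 -0.0065 0.0015
10 0.31 -0.0071 0.0021
11 0.37 -0.0075 0.0027
12 0.43 -0.0078 0.0033
13 0.5 -0.0080 0.0041
14 0.57 -0.0081 0.0048
15 0.64 -0.0081 0.0056
16 0.72 -0.0079 0.0064
17 0.79 -0.0075 0.0071
18 0.87 -0.0071 0.0078
19 0.95 -0.0065 0.0083
20 1.03 -0.0058 0.0088
21 1.11 -0.0051 0.0092
22 1.18 -0.0043 0.0094
23 1.26 -0.0035 0.0095
24 1.33 -0.0027 0.0094
25 1.4 -0.0019 0.0092
26 1.47 -0.0012 0.0089
27 1.53 -0.0006 0.0085
28 1.59 -0.0001 0.0080
29 1.64 0.0003 0.0073
30 1.69 0.0007 0.0067
31 1.74 0.0009 0.0060
32 1.78 0.0010 0.0052
33 1.81 0.0010 0.0045
34 1.84 0.0010 0.0037
35 1.86 0.0008 0.0030
36 1.88 0.0007 0.0022
37 1.89 0.0005 0.0015
38 1.9 0.0003 0.0009
39 1.9 0.0001 0.0003
```

Request:
move_arm --motion '[{"x":0,"y":-0.0003,"z":0,"turn":0,"grip":240},{"x":0,"y":-0.0009,"z":0,"turn":0,"grip":240},{"x":0,"y":-0.0016,"z":0,"turn":0,"grip":240},{"x":0,"y":-0.0023,"z":0.0001,"turn":0,"grip":240},{"x":0,"y":-0.0031,"z":0.0002,"turn":0,"grip":240},{"x":0,"y":-0.0038,"z":0.0003,"turn":0,"grip":240},{"x":0,"y":-0.0045,"z":0.0005,"turn":0,"grip":240},{"x":0,"y":-0.0052,"z":0.0008,"turn":0,"grip":240},{"x":0,"y":-0.0059,"z":0.0011,"turn":0,"grip":240},{"x":0,"y":-0.0065,"z":0.0015,"turn":0,"grip":240}]'

```text
clock: 18.1
ee_pos: [0.5962, 0.0259, 0.2675]
ee_rot: [0.0, 0.704, 0.71, 0.0]
contact_force: [3.1, -0.0, 8.6]
finger_gap: 0.0076
grasp_force: 59.7
```

Request:
move_arm --motion '[{"x":0,"y":-0.0071,"z":0.0021,"turn":0,"grip":240},{"x":0,"y":-0.0075,"z":0.0027,"turn":0,"grip":240},{"x":0,"y":-0.0078,"z":0.0033,"turn":0,"grip":240},{"x":0,"y":-0.008,"z":0.0041,"turn":0,"grip":240},{"x":0,"y":-0.0081,"z":0.0048,"turn":0,"grip":240},{"x":0,"y":-0.0081,"z":0.0056,"turn":0,"grip":240},{"x":0,"y":-0.0079,"z":0.0064,"turn":0,"grip":240},{"x":0,"y":-0.0075,"z":0.0071,"turn":0,"grip":240},{"x":0,"y":-0.0071,"z":0.0078,"turn":0,"grip":240},{"x":0,"y":-0.0065,"z":0.0083,"turn":0,"grip":240}]'

```text
clock: 18.93
ee_pos: [0.5204, 0.0251, 0.2144]
ee_rot: [0.0, 0.704, 0.71, 0.0]
contact_force: [4.5, -1.8, -0.7]
finger_gap: 0.0074
grasp_force: 58.5
```

Request:
move_arm --motion '[{"x":0,"y":-0.0058,"z":0.0088,"turn":0,"grip":240},{"x":0,"y":-0.0051,"z":0.0092,"turn":0,"grip":240},{"x":0,"y":-0.0043,"z":0.0094,"turn":0,"grip":240},{"x":0,"y":-0.0035,"z":0.0095,"turn":0,"grip":240},{"x":0,"y":-0.0027,"z":0.0094,"turn":0,"grip":240},{"x":0,"y":-0.0019,"z":0.0092,"turn":0,"grip":240},{"x":0,"y":-0.0012,"z":0.0089,"turn":0,"grip":240},{"x":0,"y":-0.0006,"z":0.0085,"turn":0,"grip":240},{"x":0,"y":-0.0001,"z":0.008,"turn":0,"grip":240},{"x":0,"y":0.0003,"z":0.0073,"turn":0,"grip":240}]'

```text
clock: 19.77
ee_pos: [0.4998, 0.0249, 0.1282]
ee_rot: [0.004, 0.704, 0.71, 0.003]
contact_force: [9.7, -0.1, 2.1]
finger_gap: 0.0076
grasp_force: 58.7
```

Request:
move_arm --motion '[{"x":0,"y":0.0007,"z":0.0067,"turn":0,"grip":240},{"x":0,"y":0.0009,"z":0.006,"turn":0,"grip":240},{"x":0,"y":0.001,"z":0.0052,"turn":0,"grip":240},{"x":0,"y":0.001,"z":0.0045,"turn":0,"grip":240},{"x":0,"y":0.001,"z":0.0037,"turn":0,"grip":240},{"x":0,"y":0.0008,"z":0.003,"turn":0,"grip":240},{"x":0,"y":0.0007,"z":0.0022,"turn":0,"grip":240},{"x":0,"y":0.0005,"z":0.0015,"turn":0,"grip":240},{"x":0,"y":0.0003,"z":0.0009,"turn":0,"grip":240},{"x":0,"y":0,"z":0,"turn":0,"grip":240}]'

```text
clock: 20.6
ee_pos: [0.507, 0.025, 0.0983]
ee_rot: [0.004, 0.704, 0.71, 0.004]
contact_force: [4.4, 0.4, 13.9]
finger_gap: 0.0077
grasp_force: 60.6
```

```bash
python3 - <<'E'
from h import *
im=cv2.cvtColor(robot.read_camera("wrist"),cv2.COLOR_RGB2BGR);im2=cv2.cvtColor(robot.read_camera("top"),cv2.COLOR_RGB2BGR);im3=cv2.cvtColor(robot.read_camera("scene"),cv2.COLOR_RGB2BGR)
print(robot.sense()["contact_force"],robot.sense()["ee_pos"])
r=lambda a,w,h:cv2.resize(a,(w,h),interpolation=cv2.INTER_CUBIC)
cv2.imwrite("w8.png",im)
cv2.imwrite("pics/m8.png",np.vstack([r(im[:,160:640],420,350).copy() if 0 else np.hstack([r(im[60:400,160:640],480,340),r(im3[165:275,220:330],320,340)]),r(im2[110:220,280:400],800,260)]))
E
```

```text
[ 4.40435131 -0.59460237 13.8754818 ] [0.5070119  0.02496133 0.09829412]
```

View pics/m8.png

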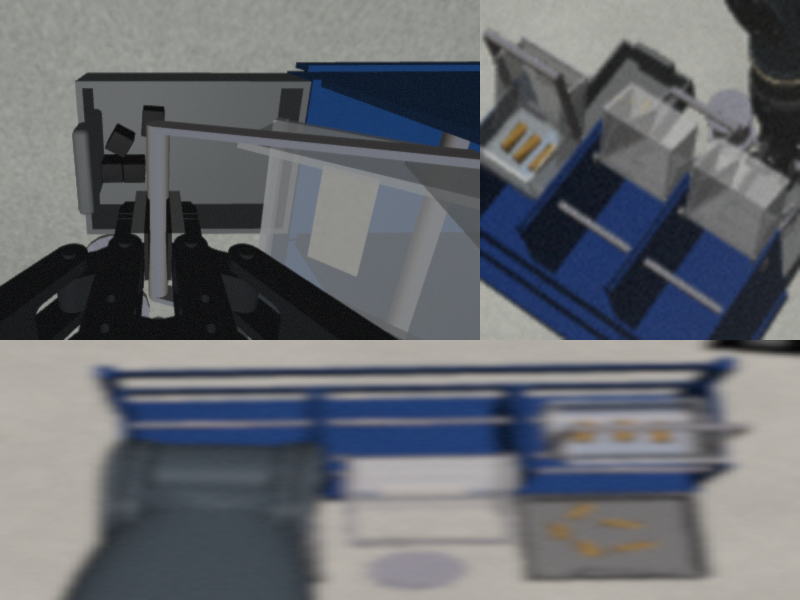

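All four relays lie in the tray at (153,113), (121,140), (110,167) and (133,167), and bin_a's bin leans like bin_c. I'll nudge a little further to be sure it is on the stop.

Request:
move_arm --motion '[{"x":0,"y":0.0004,"z":0.001,"turn":0,"grip":240},{"x":0,"y":0.0004,"z":0.001,"turn":0,"grip":240},{"x":0,"y":0.0004,"z":0.001,"turn":0,"grip":240},{"x":0,"y":0,"z":0,"turn":0,"grip":240},{"x":0,"y":0,"z":0,"turn":0,"grip":240},{"x":0,"y":0,"z":0,"turn":0,"grip":240},{"x":0,"y":0,"z":0,"turn":0,"grip":240},{"x":0,"y":0,"z":0,"turn":0,"grip":240},{"x":0,"y":0,"z":0,"turn":0,"grip":240},{"x":0,"y":0,"z":0,"turn":0,"grip":240}]'

```text
clock: 21.58
ee_pos: [0.5072, 0.025, 0.098]
ee_rot: [0.004, 0.704, 0.71, 0.003]
contact_force: [-4.6, -0.2, 26.5]
finger_gap: 0.0074
grasp_force: 61.9
```

The stop is confirmed: 12 N more force gave only 0.3 mm of travel. Now the arc back, starting by unloading.

Request:
move_arm --motion '[{"x":0,"y":-0.0006,"z":-0.003,"turn":0,"grip":240},{"x":0,"y":-0.0006,"z":-0.003,"turn":0,"grip":240},{"x":0,"y":-0.0003,"z":-0.0009,"turn":0,"grip":240},{"x":0,"y":-0.0005,"z":-0.0015,"turn":0,"grip":240},{"x":0,"y":-0.0007,"z":-0.0022,"turn":0,"grip":240},{"x":0,"y":-0.0008,"z":-0.003,"turn":0,"grip":240},{"x":0,"y":-0.001,"z":-0.0037,"turn":0,"grip":240},{"x":0,"y":-0.001,"z":-0.0045,"turn":0,"grip":240},{"x":0,"y":-0.001,"z":-0.0052,"turn":0,"grip":240},{"x":0,"y":-0.0009,"z":-0.006,"turn":0,"grip":240}]'

```text
clock: 22.42
ee_pos: [0.5001, 0.0249, 0.1245]
ee_rot: [0.003, 0.704, 0.71, 0.003]
contact_force: [9.5, -0.6, -0.6]
finger_gap: 0.0073
grasp_force: 60.5
```

Request:
move_arm --motion '[{"x":0,"y":-0.0007,"z":-0.0067,"turn":0,"grip":240},{"x":0,"y":-0.0003,"z":-0.0073,"turn":0,"grip":240},{"x":0,"y":0.0001,"z":-0.008,"turn":0,"grip":240},{"x":0,"y":0.0006,"z":-0.0085,"turn":0,"grip":240},{"x":0,"y":0.0012,"z":-0.0089,"turn":0,"grip":240},{"x":0,"y":0.0019,"z":-0.0092,"turn":0,"grip":240},{"x":0,"y":0.0027,"z":-0.0094,"turn":0,"grip":240},{"x":0,"y":0.0035,"z":-0.0095,"turn":0,"grip":240},{"x":0,"y":0.0043,"z":-0.0094,"turn":0,"grip":240},{"x":0,"y":0.0051,"z":-0.0092,"turn":0,"grip":240}]'

```text
clock: 23.25
ee_pos: [0.5144, 0.0251, 0.208]
ee_rot: [-0.001, 0.704, 0.71, -0.001]
contact_force: [3.2, -0.8, -4.8]
finger_gap: 0.0074
grasp_force: 58.8
```

Request:
move_arm --motion '[{"x":0,"y":0.0058,"z":-0.0088,"turn":0,"grip":240},{"x":0,"y":0.0065,"z":-0.0083,"turn":0,"grip":240},{"x":0,"y":0.0071,"z":-0.0078,"turn":0,"grip":240},{"x":0,"y":0.0075,"z":-0.0071,"turn":0,"grip":240},{"x":0,"y":0.0079,"z":-0.0064,"turn":0,"grip":240},{"x":0,"y":0.0081,"z":-0.0056,"turn":0,"grip":240},{"x":0,"y":0.0081,"z":-0.0048,"turn":0,"grip":240},{"x":0,"y":0.008,"z":-0.0041,"turn":0,"grip":240},{"x":0,"y":0.0078,"z":-0.0033,"turn":0,"grip":240},{"x":0,"y":0.0075,"z":-0.0027,"turn":0,"grip":240}]'

```text
clock: 24.08
ee_pos: [0.586, 0.0258, 0.2716]
ee_rot: [-0.001, 0.704, 0.71, -0.002]
contact_force: [-2.1, -1.1, 8.6]
finger_gap: 0.0073
grasp_force: 61.5
```

Request:
move_arm --motion '[{"x":0,"y":0.0071,"z":-0.0021,"turn":0,"grip":240},{"x":0,"y":0.0065,"z":-0.0015,"turn":0,"grip":240},{"x":0,"y":0.0059,"z":-0.0011,"turn":0,"grip":240},{"x":0,"y":0.0052,"z":-0.0008,"turn":0,"grip":240},{"x":0,"y":0.0045,"z":-0.0005,"turn":0,"grip":240},{"x":0,"y":0.0038,"z":-0.0003,"turn":0,"grip":240},{"x":0,"y":0.0031,"z":-0.0002,"turn":0,"grip":240},{"x":0,"y":0.0023,"z":0,"turn":0,"grip":240},{"x":0,"y":0.001,"z":0,"turn":0,"grip":240},{"x":0,"y":0,"z":0,"turn":0,"grip":240}]'

```text
clock: 24.92
ee_pos: [0.6276, 0.0261, 0.279]
ee_rot: [0.001, 0.704, 0.71, 0.001]
contact_force: [-3.1, -1.0, 14.1]
finger_gap: 0.007
grasp_force: 63.7
```

Request:
move_arm --motion '[{"x":0,"y":0.0005,"z":-0.001,"turn":0,"grip":240},{"x":0,"y":0.0005,"z":-0.001,"turn":0,"grip":240},{"x":0,"y":0.0005,"z":-0.001,"turn":0,"grip":240},{"x":0,"y":0.0005,"z":0,"turn":0,"grip":240},{"x":0,"y":0.0005,"z":0,"turn":0,"grip":240},{"x":0,"y":0.0005,"z":0,"turn":0,"grip":240},{"x":0,"y":0.0005,"z":0,"turn":0,"grip":240},{"x":0,"y":0.0005,"z":0,"turn":0,"grip":240},{"x":0,"y":0,"z":0,"turn":0,"grip":240},{"x":0,"y":0,"z":0,"turn":0,"grip":240}]'

```text
clock: 25.75
ee_pos: [0.6318, 0.0262, 0.2787]
ee_rot: [-0.0, 0.704, 0.71, -0.0]
contact_force: [-0.9, -1.4, 7.0]
finger_gap: 0.0071
grasp_force: 63.5
```

Request:
move_arm --motion '[{"x":0,"y":0.0005,"z":-0.001,"turn":0,"grip":240},{"x":0,"y":0.0005,"z":-0.0005,"turn":0,"grip":240},{"x":0,"y":0.0005,"z":0,"turn":0,"grip":240},{"x":0,"y":0.0005,"z":0,"turn":0,"grip":240},{"x":0,"y":0.0005,"z":0,"turn":0,"grip":240},{"x":0,"y":0.0005,"z":0,"turn":0,"grip":240},{"x":0,"y":0,"z":0,"turn":0,"grip":240},{"x":0,"y":0,"z":0,"turn":0,"grip":240},{"x":0,"y":0,"z":0,"turn":0,"grip":240},{"x":0,"y":0,"z":0,"turn":0,"grip":240}]'

```text
clock: 26.58
ee_pos: [0.634, 0.0263, 0.2788]
ee_rot: [-0.002, 0.704, 0.71, -0.002]
contact_force: [-6.8, -0.2, 3.0]
finger_gap: 0.0075
grasp_force: 63.4
```

It is shut on its stop (−6.8 N). Release gently and lift clear.

Request:
move_arm --motion '[{"x":0,"y":-0.0005,"z":0,"turn":0,"grip":232},{"x":0,"y":0,"z":0,"turn":0,"grip":225},{"x":0,"y":0,"z":0,"turn":0,"grip":218},{"x":0,"y":0,"z":0,"turn":0,"grip":210},{"x":0,"y":0,"z":0,"turn":0,"grip":200},{"x":0,"y":0,"z":0,"turn":0,"grip":185},{"x":0,"y":0,"z":0,"turn":0,"grip":165},{"x":0,"y":0,"z":0,"turn":0,"grip":140},{"x":0,"y":0,"z":0,"turn":0,"grip":130},{"x":0,"y":0,"z":0,"turn":0,"grip":130}]'

```text
clock: 27.42
ee_pos: [0.6355, 0.0262, 0.2791]
ee_rot: [0.0, 0.704, 0.71, 0.0]
contact_force: [0.5, 0.3, 0.3]
finger_gap: 0.042
grasp_force: 0.0
```

Request:
move_arm --motion '[{"x":0,"y":0,"z":-0.004,"turn":0,"grip":130},{"x":0,"y":0,"z":-0.008,"turn":0,"grip":130},{"x":0,"y":0,"z":-0.01,"turn":0,"grip":130},{"x":0,"y":0,"z":-0.012,"turn":0,"grip":130},{"x":0,"y":0,"z":-0.015,"turn":0,"grip":130},{"x":0,"y":0,"z":-0.015,"turn":0,"grip":130},{"x":0,"y":-0.01,"z":-0.015,"turn":0,"grip":130},{"x":0,"y":-0.025,"z":-0.01,"turn":0,"grip":130},{"x":0,"y":-0.03,"z":0,"turn":0,"grip":130},{"x":0,"y":-0.03,"z":0,"turn":0,"grip":130}]'

```text
clock: 28.25
ee_pos: [0.5402, 0.0254, 0.3696]
ee_rot: [0.001, 0.704, 0.71, 0.001]
contact_force: [0.6, -0.8, -0.0]
finger_gap: 0.0418
grasp_force: 0.0
```

Request:
move_arm --motion '[{"x":0,"y":-0.035,"z":0,"turn":0,"grip":130},{"x":0,"y":-0.035,"z":0,"turn":0,"grip":130},{"x":0,"y":-0.035,"z":0,"turn":0,"grip":130},{"x":0,"y":-0.035,"z":0,"turn":0,"grip":130},{"x":0,"y":-0.03,"z":0,"turn":0,"grip":130},{"x":0,"y":-0.02,"z":0,"turn":0,"grip":130},{"x":0,"y":0,"z":0,"turn":0,"grip":130},{"x":0,"y":0,"z":0,"turn":0,"grip":130},{"x":0,"y":0,"z":0,"turn":0,"grip":130},{"x":0,"y":0,"z":0,"turn":0,"grip":130}]'

```text
clock: 29.08
ee_pos: [0.3512, 0.024, 0.3682]
ee_rot: [0.0, 0.704, 0.71, 0.0]
contact_force: [0.4, 1.3, -0.5]
finger_gap: 0.0416
grasp_force: 0.0
```

```bash
python3 - <<'E'
from h import *
s=robot.sense();print(s["ee_pos"],s["clock"],s["contact_force"])
K,E=cam("wrist");c=(K,E);im=cv2.cvtColor(robot.read_camera("wrist"),cv2.COLOR_RGB2BGR);cv2.imwrite("w9.png",im)
t=cv2.cvtColor(robot.read_camera("top"),cv2.COLOR_RGB2BGR);cv2.imwrite("t9.png",t)
sc=cv2.cvtColor(robot.read_camera("scene"),cv2.COLOR_RGB2BGR);cv2.imwrite("s9.png",sc)
t0=cv2.imread("pics/top0.png");s0=cv2.imread("pics/scene0.png")
for n,a,b in (("top",t0,t),("scene",s0,sc)):
    d=(cv2.absdiff(a,b).max(2)>25).astype(np.uint8)
    k,_,st,ce=cv2.connectedComponentsWithStats(d)
    print(n,[(st[i].tolist()) for i in range(1,k) if st[i,4]>12])
# handle bar brightness profile along x at unit y in top view, before/after
for z,x in ((.28,.633),): print("handle px top",proj("top",(x,.0245,z)),"scene",proj("scene",(x,.0245,z)))
# dark blobs in tray via wrist
for y in (-.0285,.0775):
  for x in (.458,.598): print("tray corner px",np.round(proj("wrist",(x,y,.038),c),0))
g=cv2.cvtColor(im,cv2.COLOR_BGR2GRAY);k,_,st,ce=cv2.connectedComponentsWithStats((g<28).astype(np.uint8))
for i in range(1,k):
    if 30<st[i,4]<3000: print(st[i],np.round(ray("wrist",ce[i],.012,c),3))
E
```

```text
[0.35123463 0.02397967 0.36817125] 29.0833 [ 0.4498534   1.33358369 -0.53136517]
top [[305, 144, 5, 4, 18], [314, 144, 5, 4, 18], [315, 150, 5, 7, 31], [305, 152, 5, 7, 32], [234, 170, 29, 37, 1068], [306, 176, 21, 1, 21], [236, 178, 333, 222, 22959], [320, 301, 8, 9, 34]]
scene [[231, 0, 44, 68, 1684], [379, 0, 14, 5, 27], [337, 0, 87, 143, 5919], [499, 1, 9, 10, 49], [480, 2, 11, 7, 26], [477, 11, 16, 6, 23], [494, 17, 6, 3, 15], [492, 21, 6, 9, 28], [408, 22, 86, 111, 3837], [312, 208, 36, 50, 940], [302, 231, 6, 5, 16], [285, 239, 13, 16, 109], [294, 244, 15, 17, 118], [360, 254, 53, 59, 1738]]
handle px top [312.22315585 149.04393306] scene [299.15882133 220.34221834]
tray corner px [390. 185.]
tray corner px [485. 185.]
tray corner px [396. 110.]
tray corner px [498. 111.]
[505 102 135  19 941] [0.731 0.076 0.012]
[ 490  185   81   39 1311] [ 0.692 -0.058  0.012]
[472 186  15  20 150] [ 0.605 -0.051  0.012]
[ 570  240   67   62 1561] [ 0.844 -0.206  0.012]
[258 254  17  85 703] [ 0.265 -0.231  0.012]
[361 254  17  84 693] [ 0.441 -0.229  0.012]
[ 611  316   29   74 1160] [ 0.939 -0.361  0.012]
[586 385  36  15 303] [ 0.923 -0.464  0.012]
```

```bash
python3 - <<'E'
from h import *
c=cam("wrist");g=cv2.cvtColor(cv2.imread("w9.png"),cv2.COLOR_BGR2GRAY)
print(g[80:125:3,430]);print(g[150,370:410:3])
T=(int(g[80,430])+int(g[150,420]))/2
L=[];
for r in range(120,182,4):
    x=np.where(g[r,360:430]<T)[0][0]+360; L.append(ray("wrist",(x-.5,r),.038,c)[:2])
U=[]
for u in range(400,480,5):
    y=np.where(g[85:140,u]<T)[0][0]+85; U.append(ray("wrist",(u,y-.5),.038,c)[:2])
L=np.array(L);U=np.array(U);print(np.round(L,4).tolist());print(np.round(U,4).tolist())
print(np.degrees(-np.polyfit(L[:,1],L[:,0],1)[0]),np.degrees(np.polyfit(U[:,0],U[:,1],1)[0]))
t=cv2.cvtColor(cv2.imread("t9.png"),cv2.COLOR_BGR2GRAY);print(t[172:220:2,300].tolist())
E
```

```text
[141 136 138 144 139 144 144 143 142 138  83  90  93  91  90]
[146 145 147 146 146 145  61  43  41  90  87  26  19  19]
[[0.4492, 0.0646], [0.4483, 0.0592], [0.4487, 0.0537], [0.4491, 0.0482], [0.4496, 0.0427], [0.4486, 0.0371], [0.449, 0.0315], [0.4495, 0.0258], [0.4485, 0.0201], [0.4489, 0.0144], [0.4494, 0.0086], [0.4498, 0.0027], [0.4488, -0.0032], [0.4493, -0.0091], [0.4497, -0.0151], [0.4531, -0.0211]]
[[0.4622, 0.0813], [0.469, 0.0814], [0.4758, 0.0814], [0.4826, 0.0815], [0.4895, 0.0815], [0.4963, 0.0816], [0.5031, 0.0816], [0.5099, 0.0817], [0.5167, 0.0817], [0.5235, 0.0818], [0.5303, 0.0818], [0.5371, 0.0819], [0.5439, 0.0819], [0.5507, 0.082], [0.5575, 0.082], [0.5643, 0.0821]]
1.2409038945043327 0.4265916558023623
[63, 67, 80, 122, 146, 135, 79, 47, 46, 51, 56, 59, 65, 71, 77, 83, 87, 85, 79, 73, 69, 65, 62, 60]
```

Only the tray, the relays and the arm differ from the start. bin_a's handle is back in its shut place, and the tray is square with the foot to within about 0.5°. Handing in.

```bash
python3 -c "
from plant import robot
print(robot.hand_in())"
```

```text
the job is handed in; nothing more can be done
None
```

The job is handed in at about 29 s of the 72 s. The tray stands flush and centred under bin_a to within my measurements, with all four relays in it. bin_a was eased to its stop and back fully shut, and before/after pictures show nothing else moved.

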